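Trial-fit a bayonet lid and hold it at the halfway mark

ROBOT

A 6-joint arm with a two-finger parallel gripper is mounted at the origin on the work surface. World frame = base frame: x ahead of the robot, y to its left, z up, the work surface at z = 0. Lengths are in m, angles in rad, forces in N, time in s.
With the tool pointing down it reaches from about 0.35 to 0.975 m from the base axis. Payload 17.4 kg.
Tool frame: the origin (TCP) lies between the finger pads; the fingertips stand 14 mm ahead of it and the grasp point (between the pads) lies 5 mm behind it; z points along the fingers, y is the direction in which the jaws open and shut (so a half turn about z gives the same grasp; the last joint's range is limited). The gripper opens to 85 mm and grips with 20 to 120 N. Pads are 22 mm wide; open, the fingers measure 114 mm over their backs; the gripper's body (76 mm by 85 mm) begins 54 mm behind the grasp point. The pads swing forward as they close: fully open they stand 13 mm farther back than shut.
Start: joints at [-1.3, 0.116, 1.442, -0, 1.584, -0.038], TCP at [0.205, -0.643, 0.245] pointing down, gripper open.
Joint ranges: [-2.83, 2.83], [-0.83, 2.19], [0.07, 2.5], [-1.14, 4.28], [0.01, 3], [-2.97, 2.97]. Speed limits (rad/s): [1.89, 1.89, 2.22, 3.14, 3.14, 3.14].

INTERFACE

Orientations are given as a unit quaternion [w, x, y, z].
In Python, from rig import read_state, grab_frame, get_calibration, order, nets gives the robot as it stands.
- The arm moves only by the tool servo_tool, never from a script. Its argument "commands" is one flat list of numbers, 6 for each row, row after row: the shift along the tool's x, y, z in m, then the turn, a rotation vector about the tool's x, y, z in degrees. In form: [tx, ty, tz, ax, ay, az, tx, ty, tz, ax, ay, az, ...]. A call has 1 to 12 rows; each row shifts and turns the commanded pose from where the row before left it, along the tool's axes as they then stand; what a row does not reach is not made up. A row lasts 1/8 s, in which the tool goes at most 62.5 mm and 10.7 degrees, less where a joint would pass 70% of its speed; a pose out of reach is approached as far as the arm can. A call is refused whole if a number of a shift passes 0.0625 or a number of a turn 10.7, either way. A call with a gripper value outside its range is refused whole. "grip" is the opening in per cent of the stroke, from 0 (shut) to 100 (fully open), set as the call begins (left out, the last holds). The fingers move at their own pace and stop on an object; "grip_force" is the grip in N (left out, the last holds). Time passes only in rows, so rows that do not move let the fingers close. It gives the time, the measured TCP pose, the force and the opening at its end, in the units of the state.
- read_state(): the state, without advancing time (a new reading comes with each control period).
- grab_frame(name): name is "scene" or "top" or "wrist"; returns the picture (400x640x3 uint8, blue, green, red); there is no depth.
- get_calibration(name): a dict with "mtx" (3x3 intrinsics, pixels), "xyz" and "attitude" of the camera in the world. Camera axes: x right, y up, looking along -z (the intrinsics and any distortion apply to the point x, -y, -z); pixel columns grow to the right and rows downward; lengths in m; the calibration is good to about 2 mm. A picture is of the moment at which its call begins: read the wrist's pose just before it. get_calibration takes no time and is no camera call; for the wrist camera it gives the pose at the moment of the call.
- order.hand_in(): hands the job in, once; it reports no verdict.
Trained networks look in the newest picture that a camera, given by its name, has taken for a name from the list of things; names that differ only in an ending like _2 or _b are one class to them, and where a whole thing is asked for, a point or a joint stands for the part that bears it (a point fixed in the world has none). Each returns a list of dicts, best first, with "score" (0 to 1); they miss things now and then, are a little off and sometimes report something else, mostly with a low value. They report only what shows in the picture. A call takes as long as a camera call. They do not tell look-alikes from the thing itself.
- nets.recognise(camera, label): "point" ([row, column] as shares, 0 to 1, of the picture: columns of its width, rows of its height, amid what is visible of it).
- nets.spot_point(camera, label): "point" ([row, column] as shares, 0 to 1, of the picture: columns of its width, rows of its height: a listed point, or the origin of a listed thing).
The state is a dict: "clock": time; "joints": joint angles; "qd": joint speeds; "tau": joint torques, N m; "ee_pos": TCP position; "ee_rot": TCP orientation; "ft_force": force on the tool from outside, world axes, zero at the start; "ft_torque": the same for the moment, N m; "opening": opening from 0.0 (shut) to 1.0 (fully open).
Only numpy, scipy, OpenCV 4.12 (cv2) and the standard library are available. Lean on these libraries where they do the work, as an engineer would, in place of code of your own. Each camera call takes 0.05 s, during which the arm holds its last target. There are 200 camera calls.

TASK

Pick up the olive-wood lid by its golden bar, turn it so that its white pointer faces the white mark on the counting canister, and set it fully down into the canister's mouth. Then twist it clockwise (seen from above) until the pointer is at the blue halfway mark, well before the lock clicks at the red mark, and finish while still gripping the lid there, fully down, so the stallholder can check the fit. Leave the slate, cups, tin and bangle alone.

Things in the scene. Friction and masses are not known exactly. Their poses are not given: they have to be found in the camera images.
- canister: Olive-wood canister, fixed to the counter: 80 mm high, 96 mm across, cedar foot 144 mm across, 10 mm thick. Round its mouth a flange, 124 mm across, top 76 mm up, bears a white, a blue and a red mark. Mouth: collar with top 80 mm up, 8 mm thick, bore 64 mm, with two gaps 17 mm wide, one at the white mark, one across from it. Origin: centre of underside; z up, x towards the blue mark.
- lid: Loose lid, 0.09-0.18 kg, upright. Origin: centre of underside of its plug; z up, x towards the white pointer. Plug 60 mm across, z 0-18 mm, lugs on +x and -x (12 mm wide, to 39 mm from the axis, z 1-8 mm). Disc 96 mm across, z 18-24 mm. Golden grip bar on top along x: 54 long, 14 thick, z 24-54 mm, centred. Fully down, its origin is 62 mm above the canister's (79 if the lugs miss).
- pointer (a point): Outer end of the lid's white pointer stripe, 48 mm from the lid's axis along its x, at the top of the disc (24 mm above the lid's origin). One lug is right below it.
- entry_mark (a point): Middle of the white entry mark on the canister's flange, 55 mm from the axis, 77 mm up, 0.70 rad anticlockwise (from above) of the blue mark. With the pointer here the lugs drop through the collar's gaps; then they turn clockwise beneath the collar. A stop blocks anticlockwise turning.
- half_mark (a point): Middle of the blue halfway mark on the canister's flange, on the canister's x axis, 55 mm from its axis, 77 mm up. Turning is easy from white to blue; sprung balls begin to resist about 0.13 rad past blue and click over at about 0.4 rad past blue.
- lock_mark (a point): Middle of the red lock mark on the canister's flange, 55 mm from the axis, 77 mm up, 0.70 rad clockwise (from above) of the blue mark. A hard stop is here.
- slate: Bystander: grey slate tablet in a pine frame lying flat, 182 x 220 x 12 mm, origin centre of underside.
- cups: Bystander: three nested olive-wood cups, 84 mm across, 82 mm high, origin centre of underside.
- tin: Bystander: red tin pencil box, 62 x 192 (along its y) x 26 mm, origin centre of underside.
- bangle: Bystander: golden mvule bangle lying flat, 76 mm across, 16 mm high, origin centre of underside.
Things that resemble listed ones, but are neither listed nor needed, are in the scene too. Leave any black, purple or turquoise look-alike of the lid alone.

How it is judged:
By the outcome, as a careful person would: the job done as asked, in the order asked, and still so for the second after the job is handed in, while the arm keeps its last pose, push and grip.
It also fails if it takes over 51 s, if anything falls off the work surface, if the arm or the gripper's body presses on something with over 40 N, if the wrist force passes 120 N, or if a joint passes its speed limit or range.

## Working session

There is one attempt and no reset: what is moved stays moved. The work goes in short steps, Python scripts to look and compute and a tool call to move; the robot and the scene stay as the last step left them, time stands still between calls to the robot, and variables do not carry over. Pictures are saved under pics/ and viewed, on a budget of 10 in all, crops included, one or two more only if the job needs it, and the job is handed in when it is done.

Besides the shell and the picture viewer there is one more tool, called after ">>>" as name(argument=value, ...), one argument or row to a line, values as JSON. servo_tool: Moves the arm, as the interface text tells. Its arguments: {"type":"object","properties":{"commands":{"type":"array"},"grip":{"type":"number"},"grip_force":{"type":"number"}},"required":["commands"]}

```bash
mkdir -p pics; cat > h.py <<'E'
import numpy as np, cv2
from scipy.spatial.transform import Rotation as R
from rig import read_state, grab_frame, get_calibration, order, nets
def rot(q): return R.from_quat([q[1],q[2],q[3],q[0]])
def att(c):
    a=np.array(c["attitude"]); return a if a.shape==(3,3) else rot(a).as_matrix()
def ray(c,rc,share=True):
    r,k=(rc[0]*400,rc[1]*640) if share else rc
    d=c.get("dist"); d=None if d is None else np.array(d,float)
    p=cv2.undistortPoints(np.array([[[k,r]]],float),np.array(c["mtx"]),d)[0,0]
    return np.array(c["xyz"]),att(c)@np.array([p[0],-p[1],-1])
def atz(c,rc,z,share=True):
    o,d=ray(c,rc,share); return o+d*(z-o[2])/d[2]
E
python3 - <<'E'
from h import *
for n in ["top","scene"]:
    c=get_calibration(n); print({k:np.round(v,4).tolist() if k!='name' else v for k,v in c.items() if not isinstance(v,str)})
    f=grab_frame(n); cv2.imwrite(f"pics/{n}0.png",f)
    for l,z in [("lid",0),("pointer",.024),("canister",0),("entry_mark",.077),("half_mark",.077),("lock_mark",.077)]:
        for x in nets.spot_point(n,l)[:5]: print(n,l,round(x["score"],2),np.round(np.array(x["point"])*[400,640]),atz(c,x["point"],z).round(3))
print(read_state())
E
```

```text
{'mtx': [[488.654, 0.0, 319.4718], [0.0, 488.654, 204.0848], [0.0, 0.0, 1.0]], 'xyz': [0.4977, 0.0139, 1.2205], 'attitude': [0.7163, 0.0139, -0.0295, -0.6971]}
top lid 0.92 [211. 389.] [ 0.56  -0.188  0.   ]
top lid 0.77 [211. 329.] [ 0.556 -0.035  0.   ]
top lid 0.71 [153. 442.] [ 0.711 -0.319  0.   ]
top lid 0.68 [225. 442.] [ 0.529 -0.322  0.   ]
top pointer 0.9 [248. 385.] [ 0.47  -0.175  0.024]
top pointer 0.88 [200. 311.] [0.58  0.008 0.024]
top pointer 0.84 [245. 451.] [ 0.481 -0.337  0.024]
top pointer 0.67 [191. 388.] [ 0.609 -0.179  0.024]
top canister 0.68 [216. 247.] [0.538 0.168 0.   ]
top entry_mark 0.71 [191. 232.] [0.594 0.196 0.077]
top half_mark 0.96 [189. 245.] [0.599 0.164 0.077]
top half_mark 0.2 [214. 388.] [ 0.55  -0.172  0.077]
top lock_mark 0.76 [196. 262.] [0.584 0.124 0.077]
{'mtx': [[371.772, 0.0, 318.2033], [0.0, 371.772, 202.2187], [0.0, 0.0, 1.0]], 'xyz': [1.1609, 0.262, 0.9144], 'attitude': [0.5173, 0.1681, 0.2715, 0.794]}
scene lid 0.96 [208. 314.] [ 0.556 -0.036  0.   ]
scene lid 0.88 [196. 276.] [ 0.56  -0.165  0.   ]
scene lid 0.81 [166. 300.] [ 0.
[... 585 characters left out ...]
.036 0.077]
{'clock': 0.7, 'joints': array([-1.29979014e+00,  1.15950338e-01,  1.44161458e+00, -5.60209878e-06,
        1.58399493e+00, -3.77792977e-02]), 'qd': array([-6.47496829e-04,  3.77477747e-04,  9.86656814e-05, -4.73779597e-04,
        1.50630656e-03,  2.82910268e-04]), 'tau': array([ 8.13347229e-03, -7.31566858e+01, -6.32564092e+01,  3.72297809e-04,
        2.91329770e-04, -7.36507968e-05]), 'ee_pos': array([ 0.20513612, -0.64307038,  0.24532758]), 'ee_rot': array([ 1.66167142e-05,  9.88105103e-01,  1.53780057e-01, -8.73393092e-07]), 'ft_force': array([-0.00938417, -0.46787333,  0.10188652]), 'ft_torque': array([ 0.02212173,  0.035339  , -0.02026305]), 'opening': 0.9985649651462489}
```

```bash
python3 - <<'E'
import cv2,numpy as np
f=cv2.imread("pics/top0.png")[110:310,200:500]
cv2.imwrite("pics/a1.png",cv2.resize(f,(800,533),interpolation=cv2.INTER_CUBIC))
E
```

```text
(no output)
```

View pics/a1.png

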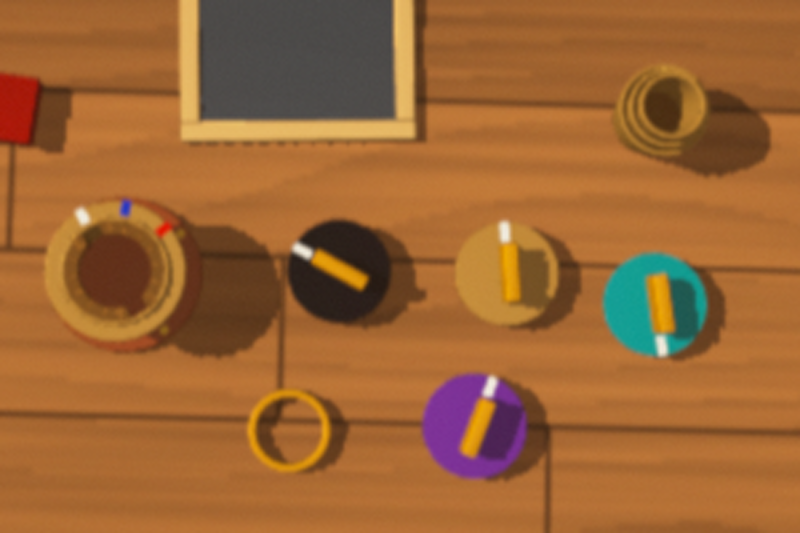

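The close-up shows the olive lid at about (507,273), pointer end at (503,222), between the black and turquoise ones with purple below. The canister flange is centred at about (116,270), with white (82,216), blue (125,208) and red (164,230). That agrees with the nets.

```bash
python3 - <<'E'
from h import *
c=get_calibration("top")
def z(x,y): return (110+y*.375,200+x*.375)
L=atz(c,z(507,273),.024,False);P=atz(c,z(503,222),.024,False)
print("lid",L,"ptr",P,np.linalg.norm(P-L),np.arctan2(*(P-L)[1::-1]))
C=atz(c,z(116,270),.076,False); print("can",C)
for n,p in [("w",(82,216)),("b",(125,208)),("r",(164,230))]:
    M=atz(c,z(*p),.077,False); print(n,M,np.linalg.norm((M-C)[:2]),np.arctan2(*(M-C)[1::-1]))
w=get_calibration("wrist"); s=read_state(); T=rot(s["ee_rot"])
print(w["mtx"],T.inv().apply(np.array(w["xyz"])-s["ee_pos"]),(T.inv()*R.from_matrix(att(w))).as_matrix().round(3), w.keys())
dp=np.r_[L[:2],.2]-s["ee_pos"]; print("tool shift to above lid",T.inv().apply(dp))
E
```

```text
lid [ 0.55608622 -0.18590618  0.024     ] ptr [ 0.60316437 -0.18136688  0.024     ] 0.047296479851134964 0.09612335847910239
can [0.54673865 0.16654181 0.076     ]
w [0.59326347 0.19782604 0.077     ] 0.05606480041458778 0.5919753745455408
b [0.60137963 0.16049079 0.077     ] 0.054975001560504944 -0.11029198187505228
r [0.58297917 0.12568694 0.077     ] 0.05461222588801517 -0.8451793246353412
[[358.77865323   0.         319.96674391]
 [  0.         358.77865323 193.73062517]
 [  0.           0.           1.        ]] [ 8.19417807e-02 -6.46508811e-05 -1.29518308e-01] [[ 0.     0.948  0.318]
 [ 1.    -0.001  0.001]
 [ 0.001  0.318 -0.948]] dict_keys(['mtx', 'xyz', 'attitude'])
tool shift to above lid [ 0.47328465 -0.32888902  0.04531363]
```

>>> servo_tool(
  commands=[0.0395,-0.0274,0.0038,0,0,0,0.0395,-0.0274,0.0038,0,0,0,0.0395,-0.0274,0.0038,0,0,0,0.0395,-0.0274,0.0038,0,0,0,0.0395,-0.0274,0.0038,0,0,0,0.0395,-0.0274,0.0038,0,0,0,0.0395,-0.0274,0.0038,0,0,0,0.0395,-0.0274,0.0038,0,0,0,0.0395,-0.0274,0.0038,0,0,0,0.0395,-0.0274,0.0038,0,0,0,0.0395,-0.0274,0.0038,0,0,6.1,0.0395,-0.0274,0.0038,0,0,6.1],
  grip=100,
)

```text
clock: 2.2
ee_pos: [0.5615, -0.1876, 0.1999]
ee_rot: [0.0, 0.999, 0.046, 0.0]
ft_force: [-0.5, -0.5, 0.2]
opening: 0.997
```

>>> servo_tool(
  commands=[0,0,0,0,0,0],
)

```text
clock: 2.33
ee_pos: [0.562, -0.1869, 0.1992]
ee_rot: [-0.0, 0.999, 0.049, -0.0]
ft_force: [-0.8, -0.4, -0.5]
opening: 0.998
```

```bash
python3 - <<'E'
from h import *
s=read_state(); c=get_calibration("wrist"); f=grab_frame("wrist"); cv2.imwrite("pics/w1.png",f)
x=rot(s["ee_rot"]).as_matrix(); print(s["clock"],s["ee_pos"],x.round(4))
for l,z in [("lid",0),("pointer",.024)]:
    for d in nets.spot_point("wrist",l)[:4]: print(l,round(d["score"],2),np.array(d["point"])*[400,640],atz(c,d["point"],z).round(4))
E
```

```text
2.325 [ 0.56198081 -0.18690526  0.19916612] [[ 9.953e-01  9.730e-02 -5.000e-04]
 [ 9.730e-02 -9.953e-01  6.000e-04]
 [-5.000e-04 -7.000e-04 -1.000e+00]]
lid 0.92 [206.88 457.92] [ 0.5335 -0.3247  0.    ]
lid 0.9 [153.08  153.472] [ 0.5582 -0.0309  0.    ]
lid 0.74 [171.08  323.584] [ 0.5566 -0.1903  0.    ]
lid 0.62 [294.  281.6] [ 0.4175 -0.1594  0.    ]
pointer 0.95 [269.6   298.496] [ 0.4629 -0.1753  0.024 ]
pointer 0.67 [129.48   86.784] [0.5794 0.0135 0.024 ]
pointer 0.62 [264.6   463.296] [ 0.484  -0.3321  0.024 ]
pointer 0.59 [121.52  317.824] [ 0.6052 -0.1803  0.024 ]
```

View pics/w1.png

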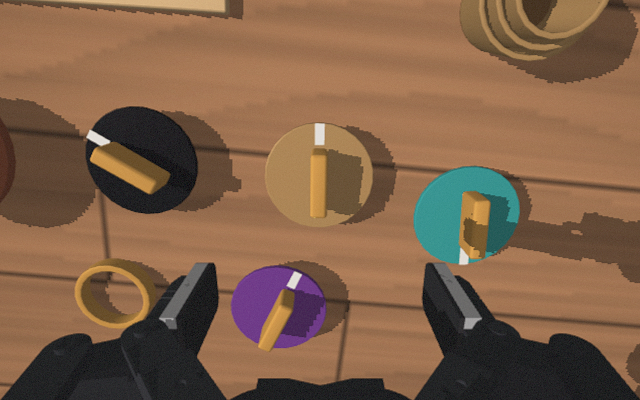

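The wrist picture shows the olive lid between the fingers' line: disc about cols 265–373, rows 123–227, pointer up at (320,123), bar near vertical at col 318.

```bash
cat >> h.py <<'E'
def proj(c,X):
    p=(np.asarray(X)-c["xyz"])@att(c); K=np.array(c["mtx"])
    return np.stack([K[0,2]+K[0,0]*p[...,0]/-p[...,2],K[1,2]-K[1,1]*p[...,1]/-p[...,2]],-1)
E
python3 - <<'E'
from h import *
from scipy.optimize import least_squares
c=get_calibration("wrist"); s=read_state()
t=np.linspace(0,2*np.pi,400)
def bb(v,z,r):
    q=proj(c,np.c_[v[0]+r*np.cos(t),v[1]+r*np.sin(t),0*t+z]); return np.r_[q.min(0),q.max(0)]
r=least_squares(lambda v:bb(v,.024,.048)-[265,123,373,227],[.556,-.186]); print("centre",r.x,r.fun)
f=cv2.imread("pics/w1.png"); h=cv2.cvtColor(f,cv2.COLOR_BGR2HSV)
m=(h[...,1]<60)&(h[...,2]>170); m[:,:290]=0; m[:,350:]=0; m[:110]=0;m[160:]=0
yy,xx=np.nonzero(m); print("stripe px",xx.min(),xx.max(),yy.min(),yy.max())
e=atz(c,(yy.min(),xx[yy==yy.min()].mean()),.024,False);print("tip",e)
a=atz(c,(yy.max(),xx[yy==yy.max()].mean()),.024,False);d=e-a;print("heading",np.arctan2(d[1],d[0]))
C=np.r_[r.x,0]; d=e-C; print(np.hypot(*d[:2]),np.arctan2(d[1],d[0]))
print("TCP shift tool",rot(s["ee_rot"]).inv().apply(np.r_[r.x,.044]-s["ee_pos"]))
E
```

```text
centre [ 0.55495406 -0.18874971] [-0.35493705 -0.32048393  0.35477405  0.42764677]
stripe px 315 324 123 144
tip [ 0.60246624 -0.18416351  0.024     ]
heading 0.09629252390734794
0.04773301396168739 0.0962287267918941
TCP shift tool [-0.00533069 -0.00123665  0.15574422]
```

>>> servo_tool(
  commands=[-0.0055,-0.001,0,0,0,0,0,0,0.04,0,0,0,0,0,0.04,0,0,0,0,0,0.035,0,0,0,0,0,0.025,0,0,0,0,0,0.015,0,0,0,0,0,0,0,0,0,0,0,0,0,0,0],
)

```text
clock: 3.48
ee_pos: [0.5555, -0.189, 0.046]
ee_rot: [0.0, 0.999, 0.048, 0.001]
ft_force: [-0.1, -0.2, -0.7]
opening: 1.003
```

>>> servo_tool(
  commands=[0,0,0,0,0,0,0,0,0,0,0,0,0,0,0,0,0,0,0,0,0,0,0,0,0,0,0,0,0,0,0,0,0,0,0,0],
  grip=0,
  grip_force=70,
)

```text
clock: 4.22
ee_pos: [0.5553, -0.1887, 0.045]
ee_rot: [0.0, 0.999, 0.048, 0.0]
ft_force: [-1.1, 0.1, 4.3]
opening: 0.144
```

>>> servo_tool(
  commands=[0,0,-0.03,0,0,0,0,0,-0.05,0,0,0,0,0,-0.05,0,0,0,0,0,-0.05,0,0,0,-0.0113,-0.0426,-0.02,0,0,0,-0.0113,-0.0426,0,0,0,0,-0.0113,-0.0426,0,0,0,0,-0.0113,-0.0426,0,0,0,0,-0.0113,-0.0426,0,0,0,0,-0.0113,-0.0426,0,0,0,0,-0.0113,-0.0426,0,0,0,0],
)

```text
clock: 5.6
ee_pos: [0.447, 0.1018, 0.2444]
ee_rot: [0.0, 0.999, 0.048, -0.0]
ft_force: [1.2, 0.2, -1.8]
opening: 0.149
```

>>> servo_tool(
  commands=[0,0,0,0,0,-9.5,0,0,0,0,0,-9.5,0,0,0,0,0,-9.5,0,0,0,0,0,0,0,0,0,0,0,0],
)

```text
clock: 6.22
ee_pos: [0.4477, 0.1006, 0.2445]
ee_rot: [-0.0, 0.957, 0.29, -0.0]
ft_force: [0.2, -0.5, -1.5]
opening: 0.151
```

```bash
python3 - <<'E'
from h import *
s=read_state(); c=get_calibration("wrist"); f=grab_frame("wrist"); cv2.imwrite("pics/w2.png",f)
x=rot(s["ee_rot"]).as_matrix(); print(s["clock"],s["ee_pos"],np.arctan2(x[1,0],x[0,0]),x[:,2].round(4),s["opening"])
for l,z in [("canister",0),("entry_mark",.077),("half_mark",.077),("lock_mark",.077),("pointer",s["ee_pos"][2]-.021),("lid",s["ee_pos"][2]-.045)]:
    for d in nets.spot_point("wrist",l)[:2]: print(l,round(d["score"],2),np.array(d["point"])*[400,640],atz(c,d["point"],z).round(4))
E
```

```text
6.225 [0.44774508 0.10057407 0.24448569] 0.589390896413588 [-4.e-04 -0.e+00 -1.e+00] 0.15109516343045964
canister 0.83 [ 31.32  320.704] [0.5479 0.1672 0.    ]
lock_mark 0.56 [  6.08  395.392] [0.5864 0.1263 0.077 ]
pointer 0.96 [ 97.  475.2] [0.5434 0.0889 0.2235]
pointer 0.88 [151.68  319.104] [0.4894 0.129  0.2235]
lid 0.9 [140.32 483.2 ] [0.5345 0.0628 0.1995]
lid 0.86 [234.    323.072] [0.4494 0.0998 0.1995]
```

View pics/w2.png

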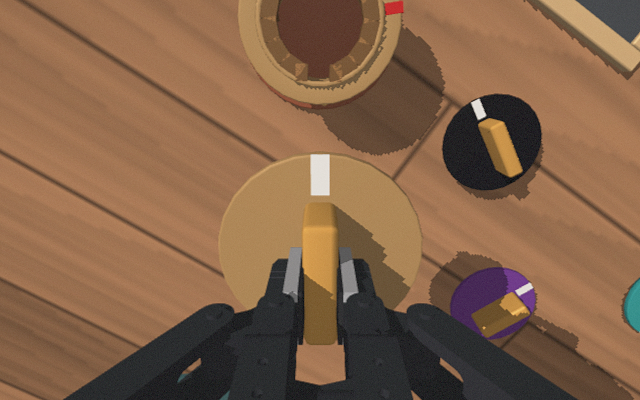

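The lid is held centred, with its pointer end at (320,154). The canister's far rim and its white and blue marks are cut off above, so I'll step 45 mm ahead.

>>> servo_tool(
  commands=[0.025,0,-0.01,0,0,0,0.02,0,-0.01,0,0,0,0,0,0,0,0,0,0,0,0,0,0,0],
)

```text
clock: 7.08
ee_pos: [0.4847, 0.1255, 0.2642]
ee_rot: [0.0, 0.956, 0.292, -0.0]
ft_force: [-0.2, 0.7, -1.5]
opening: 0.149
```

```bash
python3 - <<'E'
from h import *
s=read_state(); c=get_calibration("wrist"); f=grab_frame("wrist"); cv2.imwrite("pics/w3.png",f)
x=rot(s["ee_rot"]).as_matrix(); print(s["clock"],s["ee_pos"],np.arctan2(x[1,0],x[0,0]),x[:,2].round(4),s["opening"])
for l,z in [("canister",0),("entry_mark",.077),("half_mark",.077),("lock_mark",.077),("pointer",s["ee_pos"][2]-.021)]:
    for d in nets.spot_point("wrist",l)[:2]: print(l,round(d["score"],2),np.array(d["point"])*[400,640],atz(c,d["point"],z).round(4))
cv2.imwrite("pics/w3c.png",cv2.resize(f[:200,190:450],(780,600),interpolation=cv2.INTER_CUBIC))
E
```

```text
7.075 [0.4846928  0.1255426  0.26420313] 0.5931391295831343 [-8.e-04 -2.e-04 -1.e+00] 0.14936991909864217
canister 0.74 [ 71.08 385.6 ] [0.5925 0.1166 0.    ]
canister 0.56 [ 79.08  319.616] [0.5476 0.1689 0.    ]
entry_mark 0.9 [  9.32  320.768] [0.5929 0.1982 0.077 ]
entry_mark 0.73 [ 30.    366.592] [0.6011 0.1591 0.077 ]
half_mark 0.9 [ 29.88  366.016] [0.6009 0.1595 0.077 ]
lock_mark 0.62 [ 69.08  386.112] [0.5862 0.1279 0.077 ]
pointer 0.84 [152.2   320.576] [0.5264 0.1535 0.2432]
pointer 0.72 [305.4   515.904] [0.5168 0.0306 0.2432]
```

View pics/w3c.png

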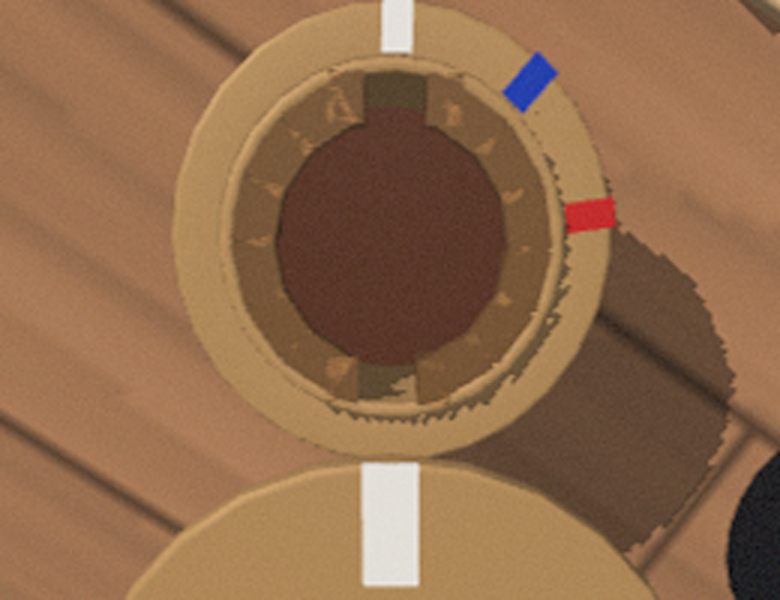

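The crop shows white at (397,25), blue (530,82) and red (590,215), the flange spanning x 174–610 and y 1–457, and the lid's pointer end at (390,463). I'll fit both poses from the same picture.

```bash
cat >> h.py <<'E'
from scipy.optimize import least_squares
def blob(m,ox=0,oy=0):
    n,l,st,ce=cv2.connectedComponentsWithStats(m.astype(np.uint8)); i=1+np.argmax(st[1:,4]); return ce[i]+[ox,oy],st[i],l==i
E
python3 - <<'E'
from h import *
s=read_state(); c=get_calibration("wrist"); f=cv2.imread("pics/w3.png"); h=cv2.cvtColor(f,cv2.COLOR_BGR2HSV)
H,S,V=h[...,0],h[...,1],h[...,2]
reg=np.zeros(H.shape,bool); reg[:151,240:410]=1
w=blob((S<50)&(V>170)&reg); b=blob((H>105)&(H<130)&(S>120)&reg); r=blob(((H<4)|(H>174))&(S>170)&(V>120)&reg)
for k in (w,b,r): print(k[0],k[1])
t=np.linspace(0,2*np.pi,400)
def can(v):
    out=[]
    for dth,k in ((.7,w),(0,b),(-.7,r)):
        if k is w: 
            continue
        a=v[2]+dth; out+=list(proj(c,[v[0]+.055*np.cos(a),v[1]+.055*np.sin(a),.0765])-k[0])
    a=v[2]+.7; out.append(proj(c,[v[0]+.055*np.cos(a),v[1]+.055*np.sin(a),.0765])[0]-w[0][0])
    q=proj(c,np.c_[v[0]+.062*np.cos(t),v[1]+.062*np.sin(t),0*t+.076])
    out+=list(np.r_[q.min(0),q.max(0)]-[248,.5,393.3,152.3])
    return np.array(out)
o=least_squares(can,[.547,.167,-.11]); print("can",o.x,o.fun.round(2)); C=o.x
# lid in hand
reg[:]=0; reg[152:200,300:340]=1
m=(S<60)&(V>170)&reg; yy,xx=np.nonzero(m); print("stripe",xx.min(),xx.max(),yy.min(),yy.max(),m.sum())
z=s["ee_pos"][2]-.021
T=rot(s["ee_rot"])
mid=lambda y: xx[yy==y].mean()+.5
A=T.inv().apply(atz(c,(yy.min(),mid(yy.min()+1)),z,False)-s["ee_pos"]); B=T.inv().apply(atz(c,(yy.max()+1,mid(yy.max()-1)),z,False)-s["ee_pos"])
print("tip,inner in tool",A.round(4),B.round(4)," yaw in tool",np.arctan2(*(A-B)[1::-1]))
cen=A[:2]-[.048,0]; print("lid centre in tool xy",cen)
goal=C[:2]; th=C[2]+.7; x=T.as_matrix(); print("tool heading",np.arctan2(x[1,0],x[0,0]),"entry",th)
d=T.inv().apply(np.r_[goal,0]-s["ee_pos"]); print("shift tool", d[:2]-cen)
E
```

```text
[321.9947644    8.29319372] [317   0  11  18 191]
[366.21556886  27.09580838] [358  18  18  19 167]
[386.42281879  71.46308725] [379  66  16  12 149]
can [ 0.54803677  0.16747832 -0.12513311] [-0.43  0.7  -0.56 -0.46  0.32 -0.4  -1.12  1.07  1.17]
stripe 311 329 154 194 779
tip,inner in tool [0.0494 0.0001 0.021 ] [0.031  0.0001 0.021 ]  yaw in tool -0.0008662237475178031
lid centre in tool xy [0.00143995 0.00012419]
tool heading 0.5930994448771425 entry 0.5748668922900562
shift tool [0.07428291 0.00044615]
```

>>> servo_tool(
  commands=[0.03,0,0,0,0,1,0.03,0,0,0,0,0,0.014,0.0005,0,0,0,0,0,0,0.04,0,0,0,0,0,0.04,0,0,0,0,0,0.03,0,0,0,0,0,0.015,0,0,0,0,0,0,0,0,0,0,0,0,0,0,0],
)

```text
clock: 8.5
ee_pos: [0.5477, 0.1662, 0.1412]
ee_rot: [0.0, 0.959, 0.284, 0.001]
ft_force: [-0.5, 0.0, -2.8]
opening: 0.15
```

```bash
python3 - <<'E'
from h import *
s=read_state(); c=get_calibration("wrist"); f=grab_frame("wrist"); cv2.imwrite("pics/w4.png",f[:300,120:520])
T=rot(s["ee_rot"]);x=T.as_matrix(); print(s["clock"],s["ee_pos"],np.arctan2(x[1,0],x[0,0]),x[:,2].round(4),s["opening"],s["ft_force"],s["ft_torque"])
print("left to go, tool",T.inv().apply(np.r_[.54804,.16748,.107]-s["ee_pos"])-[.00144,.0001,0])
print("expected px white/blue/red",[proj(c,[.54804+.055*np.cos(-.125+a),.16748+.055*np.sin(-.125+a),.0765]).round(1)-[120,0] for a in (.7,0,-.7)])
E
```

```text
8.5 [0.54768293 0.1661843  0.14121275] 0.575831925424394 [ 1.7e-03  4.0e-04 -1.0e+00] 0.14979509691209328 [-0.46935671  0.03425002 -2.75886365] [ 0.01517639  0.01316631 -0.00040332]
left to go, tool [-0.0004928  -0.00101181  0.03421388]
expected px white/blue/red [array([198.6, 124.9]), array([263.3, 148.8]), array([292.6, 204.9])]
```

View pics/w4.png

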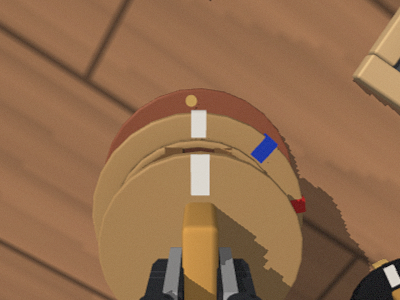

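The picture shows the white mark at (198,124), as expected (198.6,124.9), and the pointer at (200,175) in line with it. I'll lower slowly.

>>> servo_tool(
  commands=[-0.0005,-0.001,0.006,0,0,0,0,0,0.004,0,0,0,0,0,0.004,0,0,0,0,0,0.003,0,0,0,0,0,0.003,0,0,0,0,0,0,0,0,0],
)

```text
clock: 9.3
ee_pos: [0.5461, 0.1666, 0.1194]
ee_rot: [0.0, 0.959, 0.284, -0.0]
ft_force: [0.8, -0.7, -1.2]
opening: 0.146
```

>>> servo_tool(
  commands=[0,0,0.003,0,0,0,0,0,0.003,0,0,0,0,0,0.003,0,0,0,0,0,0.002,0,0,0,0,0,0,0,0,0],
)

```text
clock: 9.93
ee_pos: [0.5462, 0.1666, 0.1085]
ee_rot: [0.0, 0.959, 0.284, -0.0]
ft_force: [-0.1, -0.1, -1.6]
opening: 0.149
```

>>> servo_tool(
  commands=[0,0,0.001,0,0,0,0,0,0.0005,0,0,0,0,0,0.0005,0,0,0,0,0,0,0,0,0],
)

```text
clock: 10.42
ee_pos: [0.5463, 0.1667, 0.1071]
ee_rot: [-0.0, 0.959, 0.284, 0.0]
ft_force: [-2.5, -0.9, 3.8]
opening: 0.148
```

>>> servo_tool(
  commands=[0,0,0.0005,0,0,0,0,0,0,0,0,0],
)

```text
clock: 10.68
ee_pos: [0.5463, 0.1667, 0.107]
ee_rot: [0.0, 0.959, 0.284, 0.0]
ft_force: [-4.8, -2.2, 10.0]
opening: 0.147
```

Seated: z matches 62 mm and force rises firmly. Now I'll twist clockwise, easing the press slightly, with the shift keeping the rotation about the lid's axis.

>>> servo_tool(
  commands=[0,0,-0.0004,0,0,0,0,-0.0001,0,0,0,4.5,0,-0.0001,0,0,0,4.5,0,-0.0001,0,0,0,4.5,0,-0.0001,0,0,0,4.5,0,0,0,0,0,0],
)

```text
clock: 11.42
ee_pos: [0.5464, 0.1671, 0.1071]
ee_rot: [-0.0, 0.991, 0.131, 0.001]
ft_force: [0.1, -0.9, 5.4]
opening: 0.148
```

>>> servo_tool(
  commands=[0,-0.0001,0,0,0,4.5,0,-0.0001,0,0,0,4.5,0,-0.0001,0,0,0,4.5,0,-0.0001,0,0,0,4.5,0,0,0,0,0,0,0,0,0,0,0,0],
)

```text
clock: 12.18
ee_pos: [0.5463, 0.1675, 0.1071]
ee_rot: [-0.0, 1.0, -0.025, 0.0]
ft_force: [0.5, 0.1, 4.9]
opening: 0.144
```

```bash
python3 - <<'E'
from h import *
s=read_state(); c=get_calibration("wrist"); f=grab_frame("wrist"); cv2.imwrite("pics/w5.png",f)
cv2.imwrite("pics/w5c.png",cv2.resize(f[80:280,190:450],(780,600),interpolation=cv2.INTER_CUBIC))
T=rot(s["ee_rot"]);x=T.as_matrix(); print(s["clock"],s["ee_pos"],np.arctan2(x[1,0],x[0,0]),x[:,2].round(4),s["ft_force"],s["ft_torque"])
h=cv2.cvtColor(f,cv2.COLOR_BGR2HSV);H,S,V=[h[...,i] for i in range(3)]
reg=np.zeros(H.shape,bool); reg[80:300,200:440]=1
C=np.array([.54804,.16748])
for n,m,z in (("blue",(H>105)&(H<130)&(S>120),.0765),("white",(S<50)&(V>170),.0865),("red",((H<4)|(H>174))&(S>170)&(V>120),.0765)):
    mm=(m&reg).astype(np.uint8); k,l,st,ce=cv2.connectedComponentsWithStats(mm)
    for i in range(1,k):
        if st[i,4]>30:
            p=atz(c,ce[i][::-1],z,False); d=p[:2]-C; print(n,st[i],ce[i].round(1),p.round(4),np.hypot(*d),np.arctan2(d[1],d[0]))
E
```

```text
12.175 [0.5462816  0.16750969 0.10705843] -0.05041324859256959 [ 9.e-04  3.e-04 -1.e+00] [0.52634396 0.13011346 4.94309685] [-0.03012341  0.06274525 -0.16805411]
blue [321 116  20  34 565] [330.3 132.4] [0.603  0.1604 0.0765] 0.05544124132246914 -0.12877262525966263
white [233 139  32  34 539] [247.8 155.6] [0.5965 0.196  0.0865] 0.056265193539920155 0.5325273594972254
white [311 155  19  40 760] [320.  174.5] [0.5866 0.1657 0.0865] 0.03862949980346548 -0.04490002761111077
red [395 151  28  27 376] [409.4 165.1] [0.5863 0.1247 0.0765] 0.057355285564136334 -0.8409068425943883
```

View pics/w5c.png

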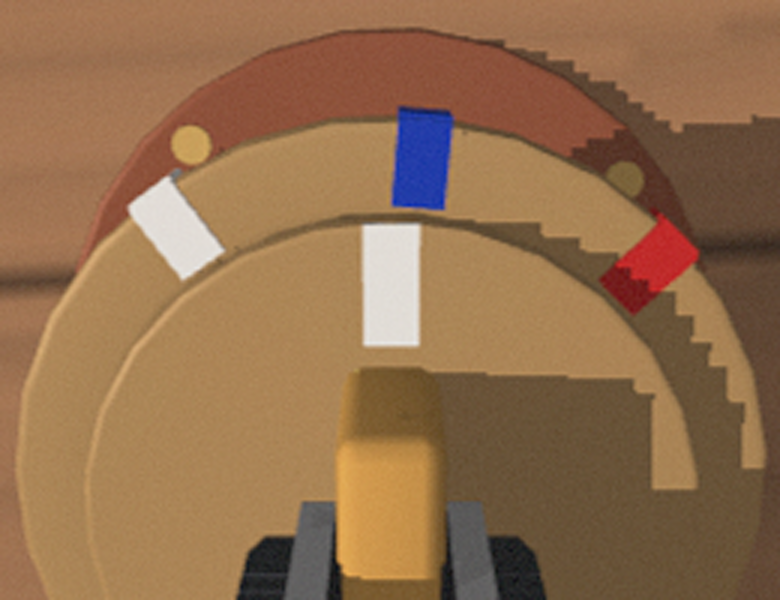

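The crop shows the pointer at (391,225), just left of blue at (423,158), with red well to the right: about 0.078 rad (4.4°) to go.

>>> servo_tool(
  commands=[0,-0.0001,0,0,0,2.2,0,0,0,0,0,2.2,0,0,0,0,0,0,0,0,0,0,0,0],
)

```text
clock: 12.72
ee_pos: [0.5463, 0.1676, 0.107]
ee_rot: [-0.0, 0.998, -0.064, 0.0]
ft_force: [0.2, -0.8, 5.8]
opening: 0.148
```

```bash
python3 - <<'E'
from h import *
s=read_state(); c=get_calibration("wrist"); f=grab_frame("wrist")
cv2.imwrite("pics/w6c.png",cv2.resize(f[80:280,190:450],(780,600),interpolation=cv2.INTER_CUBIC))
T=rot(s["ee_rot"]);x=T.as_matrix(); print(s["clock"],s["ee_pos"],np.arctan2(x[1,0],x[0,0]),x[:,2].round(4),s["ft_force"],s["ft_torque"])
h=cv2.cvtColor(f,cv2.COLOR_BGR2HSV);H,S,V=[h[...,i] for i in range(3)]
reg=np.zeros(H.shape,bool); reg[80:300,200:440]=1
C=np.array([.54804,.16748])
for n,m,z in (("blue",(H>105)&(H<130)&(S>120),.0765),("white",(S<50)&(V>170),.0765),("ptr",(S<50)&(V>170),.0865),("red",((H<4)|(H>174))&(S>170)&(V>120),.0765)):
    mm=(m&reg).astype(np.uint8); k,l,st,ce=cv2.connectedComponentsWithStats(mm)
    for i in range(1,k):
        if st[i,4]>30:
            p=atz(c,ce[i][::-1],z,False); d=p[:2]-C; print(n,ce[i].round(1),np.hypot(*d).round(4),np.arctan2(d[1],d[0]).round(4))
E
```

```text
12.725 [0.54628477 0.1675726  0.10703801] -0.12720734059672573 [ 9.e-04  3.e-04 -1.e+00] [ 0.23331682 -0.76902313  5.77065738] [-0.08106392  0.07967259 -0.09911405]
blue [320.5 132. ] 0.0554 -0.1277
white [240.8 161.4] 0.0556 0.5867
white [320.  174.5] 0.0358 -0.1222
ptr [240.8 161.4] 0.056 0.5282
ptr [320.  174.5] 0.0386 -0.1228
red [402.7 158.7] 0.0573 -0.8406
```

View pics/w6c.png

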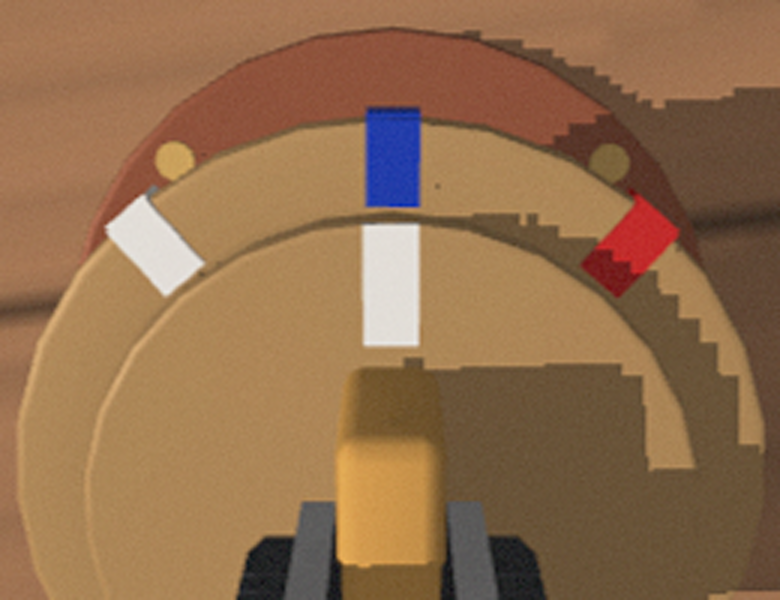

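The pointer (391,225) is in line with the blue mark (393,158), at −0.123 rad against −0.128. The lid is down with a light press and still gripped, so I'm handing in.

```bash
python3 -c "
from rig import order; print(order.hand_in())"
```

```text
the job is handed in; nothing more can be done
None
```

I picked up the olive-wood lid by its golden bar and turned its pointer to the white mark. It went down into the canister's mouth without snagging, and I then twisted it about 40° clockwise to the blue mark. I handed the job in at about 12.8 s with the lid still gripped and lightly pressed down.

**Last checks:**
- **Pointer:** it is within about 0.005 rad of the blue mark by the wrist picture, well short of where the balls begin to resist.
- **Depth:** the tool was at 0.107 m, which matches the lid's origin at 62 mm (fully down). About 6 N of contact force was holding it there.
- **Forces:** the highest reading between moves was about 12 N, while pressing the lid down.
- **Bystanders:** I kept clear of the slate, cups, tin, bangle and look-alike lids. I took no final picture of them.

No check failed. The angles measured from the white and red marks differ from 0.70 rad by about 0.015 rad, which is within the camera error.

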